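# Strip the bench moulder's dies for washing

### The arm

A 6-joint arm with a two-finger parallel gripper is mounted at the origin on the work surface. World frame = base frame: x ahead of the robot, y to its left, z up, the work surface at z = 0. Lengths are in mm, angles in rad, forces in N, time in s.
With the tool pointing down it reaches from about 350 to 875 mm from the base axis. Payload 4.2 kg.
Tool frame: the origin (TCP) lies at the very end of the fingers, on their centre line; the grasp point (between the pads) lies 19 mm behind it; z points along the fingers, y is the line along which they close (so a half turn about z gives the same grasp; the last joint's range is limited). The gripper opens to 85 mm and grips with 20 to 120 N. Pads are 22 mm wide; open, the fingers measure 114 mm over their backs; the gripper's body (76 mm by 85 mm) begins 54 mm behind the grasp point. The pads swing forward as they close: fully open they stand 13 mm farther back than shut.
Start: joints at [1.439, 0.385, 0.008, 0, -1.194, -0.259], TCP at [238.047, 577.869, 231.312] pointing down, gripper open.
Joint ranges: [-3.14, 3.14], [-1.21, 2.06], [-1.07, 1.41], [-3.16, 2.05], [-2.99, -0.16], [-3.1, 3.1]. Speed limits (rad/s): [2.79, 2.79, 3.14, 3.14, 3.14, 3.14].

### API

Orientations are given as a unit quaternion [x, y, z, w].
In Python, from bench import arm, optics gives the robot as it stands. The module is installed in compiled form; this text tells all that it offers.
- The arm moves only by the tool step_arm, never from a script. Its argument "motion" is a list of rows, each an object with "dr": the turn, a rotation vector about the tool's x, y, z in units of 8 degrees (1.0 is 8 degrees), a list of three; "slide": the shift along the tool's x, y, z in mm, a list of three; "jaw": the finger opening in mm, from 0 to 85.4. A call has exactly 8 rows; each row is the pose to reach, as a shift and turn from the pose commanded when the call began, along the tool's axes at that moment; what a row does not reach only later rows make up. A row lasts 1/8 s, in which the tool goes at most 62.5 mm and 10.7 degrees, less where a joint would pass 70% of its speed; a pose out of reach is approached as far as the arm can. A call with a gripper value outside its range is refused whole. The fingers move at their own pace and stop on an object; the grip force is fixed at half the most. Time passes only in rows, so rows that repeat a pose let the fingers close, or fill a call up. It gives the time, the measured TCP pose, the force, the opening and the grip force at its end, in the units of the state.
- arm.read_state(): the state, without advancing time (a new reading comes with each control period).
- optics.get_image(name): name is "side" or "top"; returns the picture (480x640x3 uint8, blue, green, red); there is no depth.
- optics.camera_info(name): a dict with "camera_matrix" (3x3 intrinsics, pixels), "view" (4x4, takes a point from world to camera coordinates). Camera axes: x right, y up, looking along -z (the intrinsics and any distortion apply to the point x, -y, -z); pixel columns grow to the right and rows downward; lengths in mm; the calibration is good to about 2 mm. A picture is of the moment at which its call begins. camera_info takes no time and is no camera call.
- arm.job_done(): hands the job in; it is judged then, once.
The state is a dict: "clock": time; "joints": joint angles; "joint_vel": joint speeds; "joint_efforts": joint torques, N m; "position": TCP position; "ee_rot": TCP orientation; "contact_force": force on the tool from outside, world axes, zero at the start; "wrist_torque": the same for the moment, N m; "gripper_width": finger opening in mm; "grasp_force": force on a finger pad.
Only numpy, scipy, OpenCV 4.12 (cv2) and the standard library are available. Lean on these libraries where they do the work, as an engineer would, in place of code of your own. Each camera call takes 0.05 s, during which the arm holds its last target. There are 200 camera calls.

### The job

Strip the forming dies off the bench moulder for washing. First turn the air valve's red lever to the yellow half-open mark and leave it there; then, with the forked tool and not with the fingers, draw back the sprung bar of every station that holds a die so that the die pops up. Put all the dies upright in the cream wash crate and stand the fork back on its feet on the black mat, leaving the bowl and the tub where they are.

Things in the scene. Friction and masses are not known exactly. Their poses are not given: they have to be found in the camera images.
- bed: Bed of the bench moulder, green and aluminium, fixed, 180 x 256 x 50 mm; origin at bench level under the middle station. Its -x side, with the spring bars, faces the robot. Three pockets 80 mm apart along its y, 64 mm (y) x 74 mm (x), walls 50 mm high. On the -x side a base 12 mm thick reaches to bed x -130 mm; the bars lie on it, level along bed x, axis 44 mm up.
- station1 (a point): Fixed point, centre of the pocket of station 1 at bed y -80 mm, 20 mm above the bench: where the origin of die1 is while locked. It holds die1 or is empty. The pocket's floor is 14 mm above the bench. A freed die is pushed up 18 mm by its sprung foot and stays up.
- station2 (a point): Fixed point, centre of the pocket of station 2 at bed y 0 mm, 20 mm above the bench: where the origin of die2 is while locked. It holds die2 or is empty. The pocket's floor is 14 mm above the bench. A freed die is pushed up 18 mm by its sprung foot and stays up.
- station3 (a point): Fixed point, centre of the pocket of station 3 at bed y 80 mm, 20 mm above the bench: where the origin of die3 is while locked. It holds die3 or is empty. The pocket's floor is 14 mm above the bench. A freed die is pushed up 18 mm by its sprung foot and stays up.
- gap1 (a point): Fixed point on the axis of bar1, 44 mm above the bench, mid-way in the 19 mm free space (along bed x) between the front lug and the red collar at rest: here the tines go down astride the bar. The two dark lugs (bed x -50 to -56 and -112 to -120 mm) are 24 mm wide and reach 56 mm up.
- gap2 (a point): Fixed point on the axis of bar2, 44 mm above the bench, mid-way in the 19 mm free space (along bed x) between the front lug and the red collar at rest: here the tines go down astride the bar. The two dark lugs (bed x -50 to -56 and -112 to -120 mm) are 24 mm wide and reach 56 mm up.
- gap3 (a point): Fixed point on the axis of bar3, 44 mm above the bench, mid-way in the 19 mm free space (along bed x) between the front lug and the red collar at rest: here the tines go down astride the bar. The two dark lugs (bed x -50 to -56 and -112 to -120 mm) are 24 mm wide and reach 56 mm up.
- bar1: Spring bar of station 1: pin 8 mm thick along bed x, red collar 24 mm across, 6 mm thick; origin on the axis at the collar's +x face. The tip, 36 mm ahead, lies 7 mm over the die's ear. Slides up to 22 mm to bed -x on a spring (4 N + 150 N/m; about 10 N with a die locked); 7 mm frees the die, 12 to 18 is sure. Let go, it springs back, under the ear of a popped die.
- bar2: Spring bar of station 2: pin 8 mm thick along bed x, red collar 24 mm across, 6 mm thick; origin on the axis at the collar's +x face. The tip, 36 mm ahead, lies 7 mm over the die's ear. Slides up to 22 mm to bed -x on a spring (4 N + 150 N/m; about 10 N with a die locked); 7 mm frees the die, 12 to 18 is sure. Let go, it springs back, under the ear of a popped die.
- bar3: Spring bar of station 3: pin 8 mm thick along bed x, red collar 24 mm across, 6 mm thick; origin on the axis at the collar's +x face. The tip, 36 mm ahead, lies 7 mm over the die's ear. Slides up to 22 mm to bed -x on a spring (4 N + 150 N/m; about 10 N with a die locked); 7 mm frees the die, 12 to 18 is sure. Let go, it springs back, under the ear of a popped die.
- die1: Forming die of station 1, loose, may be absent, 0.25 kg: white block 70 x 60 x 28 mm, origin at the centre of its underside; blue grip rib 60 mm long (die x), 16 wide, 28 to 60 mm up; steel ear 20 mm wide, 14 to 20 mm up, at its -x end. Below, a sprung steel foot 62 x 52 mm (7 to 5.5 N): its sole is 6 mm under the block when locked, 24 mm when free, so a free die stands with its origin 24 mm up.
- die2: Forming die of station 2, loose, may be absent, 0.25 kg: white block 70 x 60 x 28 mm, origin at the centre of its underside; blue grip rib 60 mm long (die x), 16 wide, 28 to 60 mm up; steel ear 20 mm wide, 14 to 20 mm up, at its -x end. Below, a sprung steel foot 62 x 52 mm (7 to 5.5 N): its sole is 6 mm under the block when locked, 24 mm when free, so a free die stands with its origin 24 mm up.
- die3: Forming die of station 3, loose, may be absent, 0.25 kg: white block 70 x 60 x 28 mm, origin at the centre of its underside; blue grip rib 60 mm long (die x), 16 wide, 28 to 60 mm up; steel ear 20 mm wide, 14 to 20 mm up, at its -x end. Below, a sprung steel foot 62 x 52 mm (7 to 5.5 N): its sole is 6 mm under the block when locked, 24 mm when free, so a free die stands with its origin 24 mm up.
- fork: Forked tool, loose, 0.18 kg. Orange handle 146 mm long (x), 18 mm wide, 36 to 54 mm above its feet. At the +x end a steel plate 50 mm wide turns down into two tines, 6 mm thick, centred 65 mm ahead of the origin, 28 mm deep with a 14 mm gap; at the rear a heel 56 mm wide. Origin midway, at the level of the feet (tine tips); balances about there. Stands on tines and heel.
- mat: Black rubber mat, fixed, 220 (x) x 150 (y) x 3 mm; origin at the centre of its underside.
- valve: Air valve, fixed: grey block 70 x 70 x 44 mm with a white dial 100 mm across on top (to 47 mm). Origin on its underside, on the lever's axis. The yellow mark on the dial points halfway between its -x and -y axes, black marks lie at both ends of the swing.
- lever (a joint): Angle of the valve lever in rad: 0 shut (lever along the valve's -y), 1.571 fully open (along -x), yellow mark at 0.785; grows clockwise seen from above. Stays where it is left; 0.1 N m to turn.
- lever_grip (a point): Point on the red lever's bar, 73 mm out from the axis, mid height, 73 mm above the bench. The lever's bar is 14 mm wide, 14 mm high (66 to 80 mm up) and reaches 95 mm from the axis.
- crate: Cream wash crate, open, fixed, 300 (x) x 170 (y) x 55 mm, walls and floor 5 mm; origin at the centre of its underside.
- bowl: Steel bowl, 120 mm across, 60 mm high; bystander. Origin at the centre of its underside.
- tub: Cream tub with white cap, 70 mm across, 80 mm high; bystander. Origin at the centre of its underside.
There are look-alikes about, which are no part of the job. What is shaped like the die2 but orange is not meant.

How it is judged:
By the outcome, as a careful person would: the job done as asked, in the order asked, and still so for the second after the job is handed in, with the robot touching nothing.
Of die1, die2, die3 only 2 to 3 are there at a start; the rules pass over those that are not, and their reading is None.
At some moment in a run one of fork may be knocked a few centimetres aside while the robot is not near it.
It also fails if it takes over 210 s, if anything falls off the work surface, if the arm or the gripper's body presses on something with over 40 N, if the wrist force passes 120 N, or if a joint passes its speed limit or range.

## Working session

There is one attempt and no reset: what is moved stays moved. The work goes in short steps, Python scripts to look and compute and a tool call to move; the robot and the scene stay as the last step left them, time stands still between calls to the robot, and variables do not carry over. Pictures are saved under pics/ and viewed, at most 14 in all, crops included, and the job is handed in when it is done.

Besides the shell and the picture viewer there is one more tool, called by a JSON object that holds its "method" and its "body", one argument or row to a line. step_arm: Moves the arm, as the interface text tells. Its arguments: {"type":"object","properties":{"motion":{"type":"array","items":{"type":"object","properties":{"dr":{"type":"array","items":{"type":"number"}},"slide":{"type":"array","items":{"type":"number"}},"jaw":{"type":"number"}}}}},"required":["motion"]}

```bash
mkdir -p pics
python3 - <<'E'
from bench import arm, optics
import cv2, numpy as np
for n in("top","side"):
    cv2.imwrite(f"pics/{n}0.png",optics.get_image(n)); i=optics.camera_info(n)
    print(n,{k:np.round(v,3).tolist() if not isinstance(v,str) else v for k,v in i.items()})
s=arm.read_state(); print(s)
E
```

```text
top {'camera_matrix': [[580.046, 0.0, 323.804], [0.0, 580.046, 247.026], [0.0, 0.0, 1.0]], 'view': [[-0.007, -1.0, 0.004, -21.76], [0.997, -0.006, 0.075, -592.416], [-0.075, 0.005, 0.997, -1438.668], [0.0, 0.0, 0.0, 1.0]]}
side {'camera_matrix': [[549.074, 0.0, 321.214], [0.0, 549.074, 244.184], [0.0, 0.0, 1.0]], 'view': [[-0.925, -0.38, 0.004, 548.709], [0.27, -0.65, 0.71, -242.776], [-0.268, 0.658, 0.704, -1170.803], [0.0, 0.0, 0.0, 1.0]]}
{'clock': 0.1, 'joints': array([ 1.43861785e+00,  3.85461589e-01,  6.74690490e-03, -4.33450984e-04,
       -1.19401820e+00, -2.58582716e-01]), 'joint_vel': array([ 0.00129481, -0.00161209,  0.00241544,  0.00135029,  0.00056618,
       -0.00058498]), 'joint_efforts': array([-7.65822679e-04, -3.93317986e+01,  1.88929796e+01,  4.19798568e+00,
       -2.60668436e-03,  5.48660296e-06]), 'position': array([237.85170629, 577.39351344, 230.33602317]), 'ee_rot': array([ 9.80957850e-01, -1.94218223e-01, -1.39887320e-04,  9.79067090e-04]), 'contact_force': array([ 0.34283081,  0.35646961, -0.03506819]), 'wrist_torque': array([-0.01758318,  0.01308587, -0.00046299]), 'grasp_force': 0.0, 'gripper_width': 85.46554766673931}
```

View pics/top0.png

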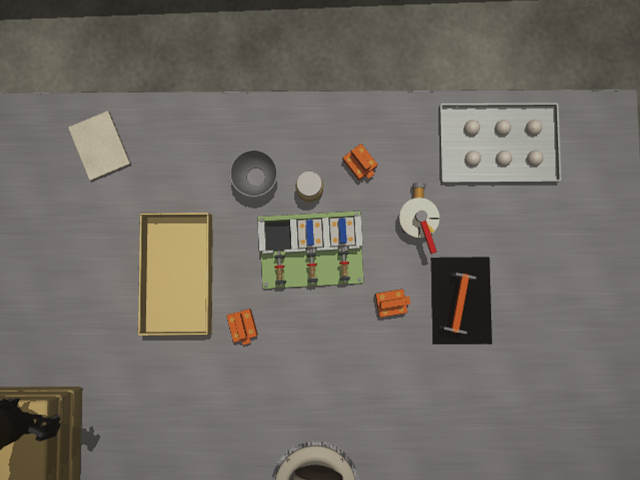

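View pics/side0.png

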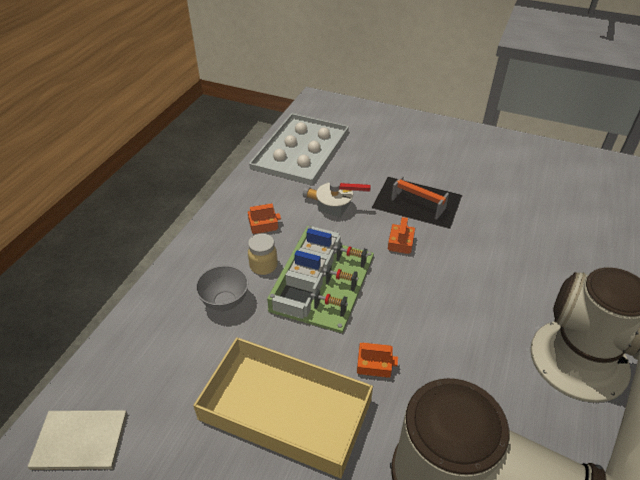

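The top view shows the bed at about (310,250), with dies at the middle and right stations and the left one (station 3) empty. The fork is at (461,302) on the mat, the valve at (419,218) with its red lever ending at (433,250), and the crate at (175,275). Next I'll measure.

```bash
cat > h.py <<'E'
from bench import arm, optics
import cv2, numpy as np
from scipy.spatial.transform import Rotation as R
def ray(n,uv):
    i=optics.camera_info(n);V=np.array(i["view"]);K=np.array(i["camera_matrix"])
    uv=np.atleast_2d(uv).astype(float)
    d=np.c_[(uv[:,0]-K[0,2])/K[0,0],-(uv[:,1]-K[1,2])/K[1,1],-np.ones(len(uv))]
    return -V[:3,:3].T@V[:3,3], d@V[:3,:3]
def plane(n,uv,z):
    c,d=ray(n,uv); return c+d*((z-c[2])/d[:,2])[:,None]
def cross(u1,u2):   # top px, side px -> point, miss
    c1,d1=ray("top",u1);c2,d2=ray("side",u2);d1,d2=d1[0],d2[0]
    t=np.linalg.lstsq(np.c_[d1,-d2],c2-c1,rcond=None)[0]
    a,b=c1+t[0]*d1,c2+t[1]*d2; return (a+b)/2,np.linalg.norm(a-b)
def proj(n,p):
    i=optics.camera_info(n);V=np.array(i["view"]);K=np.array(i["camera_matrix"])
    q=V[:3,:3]@np.array(p,float)+V[:3,3]; return K[0,0]*q[0]/-q[2]+K[0,2],K[1,1]*q[1]/q[2]+K[1,2]
def mask(img,name):
    h=cv2.cvtColor(img,cv2.COLOR_BGR2HSV);H,S,V=cv2.split(h)
    c={"red":((H<4)|(H>174))&(S>170)&(V>90),"orange":(H>=4)&(H<16)&(S>150)&(V>90),"blue":(H>105)&(H<128)&(S>130)&(V>60),
       "green":(H>38)&(H<62)&(S>60)&(V>70),"yellow":(H>22)&(H<33)&(S>150)&(V>140)}[name]
    return c.astype(np.uint8)*255
def blobs(img,name,amin=15):
    n,l,st,ce=cv2.connectedComponentsWithStats(mask(img,name),connectivity=8)
    return [(st[k,4],ce[k],np.argwhere(l==k)[:,::-1]) for k in range(1,n) if st[k,4]>=amin]
def togo(p,yaw=None):
    "shift in tool axes to world point p (tool down), turn to world yaw of the tool's y axis (mod pi)"
    s=arm.read_state();r=R.from_quat(s["ee_rot"]);print("slide",np.round(r.inv().apply(np.array(p)-s["position"]),1))
    if yaw is not None:
        y=r.as_matrix()[:,1];cur=np.arctan2(y[1],y[0]);d=(yaw-cur+np.pi/2)%np.pi-np.pi/2
        print("dr z",round(-np.degrees(d)/8,2),"j6",s["joints"][5])
E
python3 - <<'E'
from h import *
for n in("top","side"):
    im=cv2.imread(f"pics/{n}0.png")
    for c in("red","orange","blue","green","yellow"):
        for a,ce,pts in blobs(im,c,8):
            r=cv2.minAreaRect(pts.astype(np.float32)); print(n,c,a,ce.round(1),cv2.boxPoints(r).round(1).tolist())
t=cv2.imread("pics/top0.png");s=cv2.imread("pics/side0.png")
f=lambda i,x,y,w,h,W,H:cv2.resize(i[y:y+h,x:x+w],(W,H),interpolation=cv2.INTER_CUBIC)
cv2.imwrite("pics/z1.png",np.vstack([np.hstack([f(t,250,205,120,90,400,300),f(t,380,170,120,90,400,300)]),np.hstack([f(s,260,220,120,90,400,300),f(s,300,165,120,90,400,300)])]))
E
```

```text
top red 172 [428.2 236.9] [[420.70001220703125, 222.10000610351562], [425.5, 220.5], [435.79998779296875, 251.39999389648438], [431.0, 253.0]]
top red 16 [344.  262.5] [[340.0, 262.0], [348.0, 262.0], [348.0, 263.0], [340.0, 263.0]]
top red 14 [311.1 264.4] [[308.0, 264.0], [315.0, 264.0], [315.0, 265.0], [308.0, 265.0]]
top red 11 [278.8 266.3] [[276.0, 266.0], [283.0, 266.0], [283.0, 267.0], [276.0, 267.0]]
top orange 575 [360.5 161.7] [[342.20001220703125, 157.39999389648438], [360.79998779296875, 143.0], [380.3999938964844, 168.1999969482422], [361.8999938964844, 182.6999969482422]]
top orange 418 [460.2 302.7] [[451.0, 331.20001220703125], [462.1000061035156, 272.6000061035156], [469.5, 274.0], [458.3999938964844, 332.6000061035156]]
top orange 655 [392.  302.7] [[375.3999938964844, 293.29998779296875], [407.20001220703125, 288.0], [411.1000061035156, 311.6000061035156], [379.29998779296875, 316.8999938964844]]
top orange 666 [241.8 326.1] [[226.10000610351562, 314.70001220703125], [249.89999389648438, 308.5], [258.20001220703125, 340.29998779296875], [234.39999389648438, 346.5]
[... 2433 characters left out ...]
, [307.0, 262.0], [307.0, 265.0]]
side blue 12 [314.6 266.3] [[310.5, 267.20001220703125], [311.0, 264.0], [318.1000061035156, 265.0], [317.70001220703125, 268.20001220703125]]
side green 370 [287.2 266.9] [[269.5, 292.70001220703125], [305.29998779296875, 227.60000610351562], [313.5, 232.10000610351562], [277.70001220703125, 297.20001220703125]]
side green 15 [344.3 246.5] [[341.3999938964844, 247.39999389648438], [342.1000061035156, 244.8000030517578], [347.0, 246.0], [346.3999938964844, 248.60000610351562]]
side green 2306 [334.6 294.5] [[263.79998779296875, 310.20001220703125], [288.29998779296875, 227.5], [373.29998779296875, 252.6999969482422], [348.79998779296875, 335.29998779296875]]
```

View pics/z1.png

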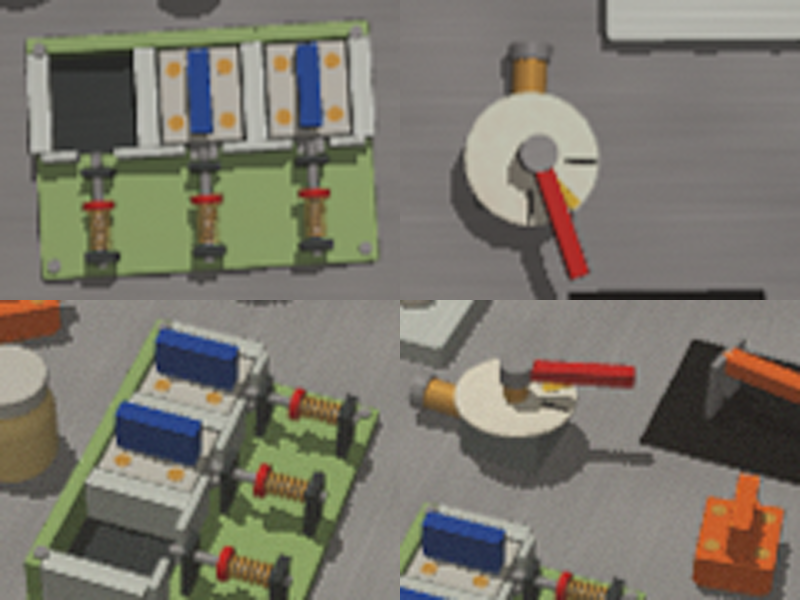

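Zoomed: the black marks are to the right and at the bottom of the dial, with yellow between them. The lever lies between yellow and the bottom mark, so it must turn towards image right. Stations 1 and 2 hold dies and station 3 is empty. Next: fork ends and exact poses.

Run:
```python
from h import *
P=lambda u,z:plane("top",u,z)[:,:2].round(1).tolist()
print("cam",ray("top",[0,0])[0].round(0))
# bed
bp=np.vstack([plane("top",[[262,289],[363.7,283.4]],12)[:,:2],plane("top",[[257.4,215.8],[359.9,210]],50)[:,:2],plane("top",[[344,262.5],[311.1,264.4],[279.3,266.5]],56)[:,:2],plane("top",[[342.1,230.4],[309.4,232.5]],80)[:,:2]])
m=np.array([[-130,128],[-130,-128],[50,128],[50,-128],[-78,-80],[-78,0],[-78,80],[0,-80],[0,0]],float)
a,b=m-m.mean(0),bp-bp.mean(0); th=np.arctan2((a[:,0]*b[:,1]-a[:,1]*b[:,0]).sum(),(a*b).sum())
c,s=np.cos(th),np.sin(th);Q=np.array([[c,-s],[s,c]]);t=bp.mean(0)-Q@m.mean(0)
print("bed",t.round(1),th,"res",(bp-m@Q.T-t).round(1).tolist())
for k,y in((1,-80),(2,0),(3,80)): print(k,"st",(Q@[0,y]+t).round(1),"gap",(Q@[-65.5,y]+t).round(1))
# cross-check by two views
for u,v in(([344,262.5],[348.2,250.1]),([311.1,264.4],[338,273.2]),([279.3,266.5],[326.6,298.5])): print("collar",cross(u,v))
print("fork handle z57",P([[451,331.2],[462.1,272.6],[469.5,274],[458.4,332.6]],57), cross([460.2,302.7],[420.1,191.1]))
print("lever",P([[420.7,222.1],[425.5,220.5],[435.8,251.4],[431,253]],80),"cen",P([[428.2,236.9]],80))
im=cv2.imread("pics/top0.png");hs=cv2.cvtColor(im,cv2.COLOR_BGR2HSV)
w=((hs[...,2]>150)&(hs[...,1]<60)).astype(np.uint8);sub=np.zeros_like(w);sub[190:245,392:448]=w[190:245,392:448]
cs=max(cv2.findContours(sub,0,1)[0],key=cv2.contourArea);e=cv2.fitEllipse(cv2.convexHull(cs));print("dial",e,P([e[0]],47))
y=np.argwhere((hs[...,0]>15)&(hs[...,0]<33)&(hs[...,1]>110)&(hs[...,2]>110))[:,::-1];y=y[(y[:,0]>400)&(y[:,0]<445)&(y[:,1]>205)&(y[:,1]<245)];print("yellow",y.tolist(),P([y.mean(0)],47) if len(y) else 0)
cr=np.zeros_like(w);cr[200:350,125:220]=((hs[...,0]>15)&(hs[...,0]<30)&(hs[...,1]>70))[200:350,125:220]
r=cv2.minAreaRect(cv2.findNonZero(cr));print("crate",P(cv2.boxPoints(r),55),P([r[0]],55))
mk=np.zeros_like(w);mk[250:350,425:500]=(hs[...,2]<40)[250:350,425:500];r=cv2.minAreaRect(cv2.findNonZero(mk));print("mat",P(cv2.boxPoints(r),3),P([r[0]],3))
sd=cv2.imread("pics/side0.png")
f=lambda i,x,y,w,h:cv2.resize(i[y:y+h,x:x+w],(400,400),interpolation=cv2.INTER_CUBIC)
cv2.imwrite("pics/z2.png",np.hstack([f(im,425,250,90,90),f(sd,370,160,90,90)]))
print(np.round(proj("top",[*t,0]),1))
```

```text
cam [ 482.  -19. 1479.]
bed [624.5   9.1] 0.05014580838952382 res [[-0.4, 0.5], [-0.9, -0.6], [0.8, -0.8], [0.9, 0.4], [0.6, -0.1], [0.5, 0.8], [-0.1, -1.1], [-0.5, 0.8], [-1.1, 0.2]]
1 st [628.5 -70.8] gap [563.1 -74.1]
2 st [624.5   9.1] gap [559.1   5.8]
3 st [620.5  89. ] gap [555.1  85.7]
collar (array([552.59407235, -75.24550311,  42.24944963]), np.float64(1.3343733410541194))
collar (array([548.09711785,   6.26379554,  43.45800067]), np.float64(0.7798358007559508))
collar (array([544.16378614,  85.36791619,  41.19162345]), np.float64(2.1419821485940713))
fork handle z57 [[382.1, -333.8], [524.5, -364.4], [521.0, -382.5], [378.6, -351.8]] (array([ 450.54016333, -361.11500687,   43.79582332]), np.float64(0.44464613653692653))
lever [[647.1, -261.2], [650.9, -272.9], [575.5, -296.4], [571.7, -284.7]] cen [[610.9, -278.7]]
dial ((419.1336975097656, 216.93930053710938), (39.313621520996094, 40.08830261230469), 104.59415435791016) [[663.9, -263.3]]
yellow [[428, 225], [428, 226], [429, 226], [429, 227], [430, 227], [429, 228], [430, 228], [431, 228], [429, 229], [430, 229], [431, 229], [432, 229], [430, 230], [431, 230], [432, 230], [433, 230], [430, 231], [431, 231], [432, 231], [431, 232]] [[634.1, -290.4]]
crate [[378.3, 428.6], [679.0, 430.4], [675.8, 249.3], [375.0, 250.4]] [[525.8, 339.7]]
mat [[563.9, -299.0], [566.1, -447.9], [348.1, -446.4], [346.1, -299.1]] [[455.4, -373.1]]
[310.1 235.2]
```

View pics/z2.png

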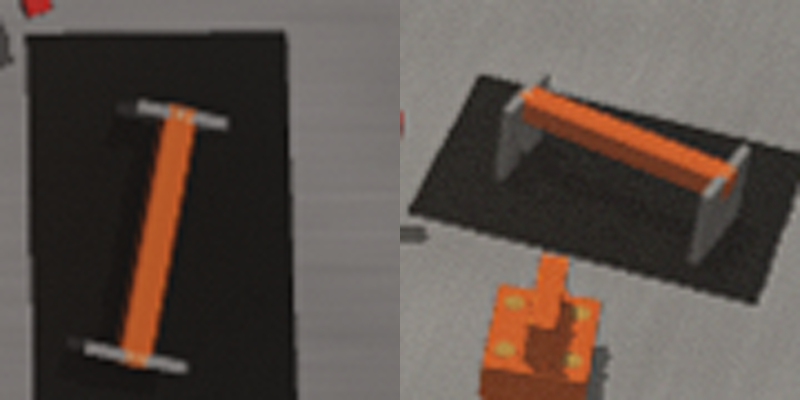

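The far fork plate is about 50 mm wide and the near one about 57 mm, so the tines are at the far end (+x) and the fork's yaw is about -0.21. The bed fit residuals are within 1.1 mm. Lever first.

Run:
```python
from h import *
togo([593.9,-284.6,150],np.radians(-72.6))
im=cv2.imread("pics/top0.png")
g=im[205:240,400:445].astype(int).max(2)
for m,n in(((slice(210,228),slice(428,440)),"R"),((slice(226,240),slice(412,424)),"D")):
    q=np.argwhere(im[m].max(2)<80)+[m[0].start,m[1].start];q=q[:,::-1];w=plane("top",q,47)[:,:2]-[663.7,-263];print(n,q.tolist(),np.degrees(np.arctan2(w[:,1],w[:,0])).round(0))
```

```text
slide [657.6 661.1  81.7]
dr z -4.97 j6 -0.25858271557188844
R [[431, 218], [432, 218], [433, 218], [434, 218], [435, 218], [436, 218], [437, 218]] [-95. -95. -94. -94. -94. -94. -93.]
D [[418, 227], [419, 227], [418, 228], [419, 228], [422, 228], [419, 229], [419, 230], [419, 231], [423, 231], [419, 232], [419, 233], [412, 237], [413, 237], [412, 238], [413, 238], [414, 238], [415, 238], [416, 238], [417, 238], [418, 238], [419, 238], [420, 238], [421, 238], [422, 238], [423, 238], [412, 239], [413, 239], [414, 239], [415, 239], [416, 239], [417, 239], [418, 239], [419, 239], [420, 239], [421, 239], [422, 239], [423, 239]] [ 173.  179.  174.  179. -166.  179.  179.  179. -165.  179.  179.  160.
  162.  161.  163.  166.  168.  171.  173.  176.  179. -178. -176. -173.
 -170.  161.  164.  166.  169.  171.  174.  176.  179. -179. -176. -173.
 -171.]
```

{"method": "step_arm", "body": {
  "motion": [
    {"dr": [0, 0, -1], "slide": [41, 41, 5], "jaw": 40},
    {"dr": [0, 0, -2], "slide": [82, 82, 10], "jaw": 40},
    {"dr": [0, 0, -3], "slide": [123, 124, 15], "jaw": 40},
    {"dr": [0, 0, -4], "slide": [164, 165, 20], "jaw": 40},
    {"dr": [0, 0, -5], "slide": [205, 206, 25], "jaw": 40},
    {"dr": [0, 0, -5], "slide": [246, 247, 30], "jaw": 40},
    {"dr": [0, 0, -5], "slide": [287, 288, 35], "jaw": 40},
    {"dr": [0, 0, -5], "slide": [328, 330, 40], "jaw": 40}
  ]
}}

```text
clock: 1.1
position: [415.9, 146.0, 191.2]
ee_rot: [0.988, 0.153, 0.0, -0.0]
contact_force: [0.9, 0.5, 0.4]
gripper_width: 40.2
grasp_force: 0.0
```

```bash
python3 -c "
from h import *
togo([593.9,-284.6,150],np.radians(-72.6));print(arm.read_state()['position'])"
```

```text
slide [ 39.1 464.3  41.2]
dr z 0.03 j6 1.1700314810332642
[415.86857098 146.00692668 191.18912723]
```

{"method": "step_arm", "body": {
  "motion": [
    {"dr": [0, 0, 0], "slide": [5, 58, 5], "jaw": 40},
    {"dr": [0, 0, 0], "slide": [10, 116, 10], "jaw": 40},
    {"dr": [0, 0, 0], "slide": [15, 174, 15], "jaw": 40},
    {"dr": [0, 0, 0], "slide": [20, 232, 20], "jaw": 40},
    {"dr": [0, 0, 0], "slide": [25, 290, 25], "jaw": 40},
    {"dr": [0, 0, 0], "slide": [30, 348, 30], "jaw": 40},
    {"dr": [0, 0, 0], "slide": [35, 406, 35], "jaw": 40},
    {"dr": [0, 0, 0], "slide": [39, 464, 41], "jaw": 40}
  ]
}}

```text
clock: 2.1
position: [593.6, -284.5, 149.6]
ee_rot: [0.988, 0.153, -0.0, -0.0]
contact_force: [0.5, 0.8, 0.1]
gripper_width: 39.9
grasp_force: 0.0
```

```bash
python3 -c "
from h import *
togo([593.9,-284.6,56],np.radians(-72.6));print(arm.read_state()['position'])
im=optics.get_image('top');cv2.imwrite('pics/t2.png',cv2.resize(im[150:330,380:540],(640,720)[:2]) )
for n in('top','side'):
  im=optics.get_image(n)
  for c in('orange','red'):
    for a,ce,p in blobs(im,c,90): print(n,c,a,ce.round(1))"
```

```text
slide [ 0.3  0.3 93.6]
dr z 0.03 j6 2.0799095017563776
[ 593.55391105 -284.48146921  149.61053699]
top orange 583 [360.6 161.8]
top orange 419 [460.2 302.7]
top orange 178 [402.6 302. ]
top orange 669 [241.8 326.1]
side orange 401 [420.1 191.2]
side orange 695 [262.7 218.2]
side orange 629 [401.1 237.4]
side orange 1080 [375.6 359.5]
side red 116 [355.2 186. ]
```

{"method": "step_arm", "body": {
  "motion": [
    {"dr": [0, 0, 0], "slide": [0, 0, 25], "jaw": 40},
    {"dr": [0, 0, 0], "slide": [0, 0, 50], "jaw": 40},
    {"dr": [0, 0, 0], "slide": [0, 0, 75], "jaw": 40},
    {"dr": [0, 0, 0], "slide": [0, 0, 93], "jaw": 40},
    {"dr": [0, 0, 0], "slide": [0, 0, 93], "jaw": 10},
    {"dr": [0, 0, 0], "slide": [0, 0, 93], "jaw": 10},
    {"dr": [0, 0, 0], "slide": [0, 0, 93], "jaw": 10},
    {"dr": [0, 0, 0], "slide": [0, 0, 93], "jaw": 10}
  ]
}}

```text
clock: 3.25
position: [593.4, -283.5, 57.5]
ee_rot: [0.988, 0.152, 0.001, 0.0]
contact_force: [1.4, -5.3, -6.4]
gripper_width: 13.2
grasp_force: 58.0
```

```bash
python3 -c "
from h import *
s=arm.read_state();print(s['position'],s['contact_force'],s['wrist_torque'],s['gripper_width'],s['grasp_force'])
r=R.from_quat(s['ee_rot']);A=np.array([663.6,-262.8,0]);d=(s['position']-A)*[1,1,0];print('ang',np.degrees(np.arctan2(d[1],d[0])),np.linalg.norm(d))
for k in range(1,7):
  a=np.radians(25.3*k/6);print(np.round(r.inv().apply(R.from_rotvec([0,0,a]).apply(d)-d),1),round(-25.3*k/6/8,2))"
```

```text
[ 593.37548914 -283.49807771   57.50058046] [ 1.37938356 -5.34051777 -6.43027012] [-1.48302475 -0.30747051 -0.47456377] 13.210615533864342 57.99410820007324
ang -163.57756692179112 73.2112856465561
[0.1 5.4 0. ] -0.53
[ 0.6 10.8  0. ] -1.05
[ 1.5 16.1  0. ] -1.58
[ 2.7 21.3  0. ] -2.11
[ 4.4 26.4  0. ] -2.64
[ 6.4 31.4  0. ] -3.16
```

{"method": "step_arm", "body": {
  "motion": [
    {"dr": [0, 0, -0.5], "slide": [0.1, 5.4, 0], "jaw": 10},
    {"dr": [0, 0, -1.05], "slide": [0.6, 11, 0], "jaw": 10},
    {"dr": [0, 0, -1.6], "slide": [1.5, 16.5, 0], "jaw": 10},
    {"dr": [0, 0, -2.15], "slide": [3, 22, 0], "jaw": 10},
    {"dr": [0, 0, -2.7], "slide": [4.8, 27, 0], "jaw": 10},
    {"dr": [0, 0, -3.2], "slide": [7, 32, 0], "jaw": 10},
    {"dr": [0, 0, -3.2], "slide": [7, 32, 0], "jaw": 10},
    {"dr": [0, 0, -3.2], "slide": [7, 32, 0], "jaw": 10}
  ]
}}

```text
clock: 4.25
position: [609.2, -312.4, 57.5]
ee_rot: [0.93, 0.368, -0.0, 0.001]
contact_force: [0.4, -7.2, -6.2]
gripper_width: 13.2
grasp_force: 57.9
```

```bash
python3 -c "
from h import *
s=arm.read_state();d=s['position']-np.array([663.6,-262.8,0]);print(s['position'],s['contact_force'],'ang',np.degrees(np.arctan2(d[1],d[0])),np.linalg.norm(d[:2]))"
```

```text
[ 609.18928904 -312.44025783   57.50666706] [ 0.37918393 -7.18652212 -6.15081364] ang -137.62501701409047 73.65243149133478
```

Open, rise and move clear of the view towards the fork side.

{"method": "step_arm", "body": {
  "motion": [
    {"dr": [0, 0, -3.2], "slide": [0, 0, 0], "jaw": 40},
    {"dr": [0, 0, 0], "slide": [0, 0, 0], "jaw": 40},
    {"dr": [0, 0, 0], "slide": [0, 0, 0], "jaw": 40},
    {"dr": [0, 0, 0], "slide": [0, 0, -30], "jaw": 40},
    {"dr": [0, 0, 0], "slide": [0, 0, -70], "jaw": 40},
    {"dr": [0, 0, 0], "slide": [0, 0, -110], "jaw": 40},
    {"dr": [0, 0, 0], "slide": [-30, -30, -120], "jaw": 40},
    {"dr": [0, 0, 0], "slide": [-80, -70, -120], "jaw": 40}
  ]
}}

```text
clock: 5.25
position: [505.6, -314.5, 179.3]
ee_rot: [0.929, 0.371, 0.002, 0.002]
contact_force: [-0.9, -1.3, -0.5]
gripper_width: 40.3
grasp_force: 0.0
```

I left a stray turn in row 1 of that call, so I'll check the lever.

Run:
```python
from h import *
t=optics.get_image('top');sd=optics.get_image('side')
for n,i in(('top',t),('side',sd)):
  for c in('orange','red'):
    for a,ce,p in blobs(i,c,60):
      print(n,c,a,ce.round(1),cv2.boxPoints(cv2.minAreaRect(p.astype(np.float32))).round(1).tolist())
b=[p for a,ce,p in blobs(t,'red',60)]
for p in b:
  w=plane('top',p,80)[:,:2];v=np.linalg.svd(w-w.mean(0))[2][0];c=w.mean(0);print(c,np.degrees(np.arctan2(*(v*np.sign(-v[0]))[::-1])),'from axis',np.degrees(np.arctan2(*(c-[663.6,-262.8])[::-1])))
f=lambda i,x,y:cv2.resize(i[y:y+90,x:x+90],(400,400),interpolation=cv2.INTER_CUBIC)
cv2.imwrite("pics/z3.png",np.hstack([f(t,380,180),f(sd,300,150)]))
```

```text
top orange 577 [360.6 161.7] [[342.29998779296875, 157.5], [360.8999938964844, 143.10000610351562], [380.3999938964844, 168.1999969482422], [361.8999938964844, 182.6999969482422]]
top orange 262 [458.3 312.9] [[451.0, 331.29998779296875], [457.8999938964844, 294.79998779296875], [465.20001220703125, 296.20001220703125], [458.3999938964844, 332.6000061035156]]
top orange 666 [241.8 326.1] [[226.10000610351562, 314.70001220703125], [249.89999389648438, 308.5], [258.20001220703125, 340.29998779296875], [234.39999389648438, 346.5]]
top red 122 [433.5 228.9] [[423.5, 222.5], [427.0, 219.0], [446.5, 238.5], [443.0, 242.0]]
side orange 401 [420.1 191.2] [[395.8999938964844, 186.1999969482422], [399.1000061035156, 178.1999969482422], [445.79998779296875, 196.89999389648438], [442.70001220703125, 204.89999389648438]]
side orange 696 [262.7 218.1] [[246.60000610351562, 207.3000030517578], [277.29998779296875, 201.89999389648438], [282.0, 228.10000610351562], [251.1999969482422, 233.5]]
side orange 632 [401.1 237.3] [[387.1000061035156, 249.5], [392.8999938964844, 214.8000030517578], [415.8999938964844, 218.60000610351562], [410.1000061035156, 253.39999389648438]]
side orange 1079 [375.6 359.5] [[356.20001220703125, 373.6000061035156], [359.3999938964844, 342.0], [398.70001220703125, 346.0], [395.5, 377.6000061035156]]
side red 90 [354.  180.2] [[339.79998779296875, 181.1999969482422], [366.6000061035156, 175.89999389648438], [367.5, 180.6999969482422], [340.79998779296875, 186.0]]
[ 630.33790322 -292.06033302] -134.442090731375 from axis -138.6622351604013
```

View pics/z3.png

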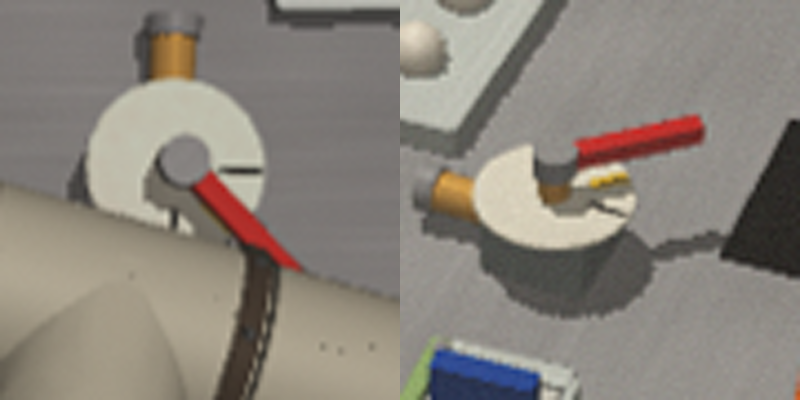

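The lever lies over the yellow mark but is partly hidden. I'll check the angle in the side view and plan the fork grasp.

Run:
```python
from h import *
w=plane('side',[[341,183.4],[366.3,178.5]],74)[:,:2];d=w[1]-w[0];print(w,np.degrees(np.arctan2(d[1],d[0])))
for a in(-143,-140,-137,-134,-131):
  e=[663.6+95*np.cos(np.radians(a)),-262.8+95*np.sin(np.radians(a)),73];print(a,np.round(proj('side',e),1),np.round(proj('top',[e[0],e[1],80]),1))
u=np.array([142.4,-30.6]);u/=np.linalg.norm(u);yaw=np.arctan2(u[1],u[0]);p=np.array([451.5,-358.1])-15*u;print(p,yaw)
togo([*p,110],yaw+np.pi/2)
```

```text
[[ 648.79166344 -273.59286431]
 [ 593.07434761 -319.82618273]] -140.31466684190787
-143 [368.2 179.2] [445.4 246.3]
-140 [367.5 178.1] [447. 245.]
-137 [366.8 177.1] [448.5 243.7]
-134 [366.1 176. ] [449.9 242.2]
-131 [365.2 175. ] [451.3 240.7]
[ 436.83477475 -354.94862435] -0.2116687623334939
slide [-73.  -11.6  67.8]
dr z 6.92 j6 2.6141123752112216
```

{"method": "step_arm", "body": {
  "motion": [
    {"dr": [0, 0, 1.2], "slide": [-20, -3, 10], "jaw": 50},
    {"dr": [0, 0, 2.4], "slide": [-40, -6, 20], "jaw": 50},
    {"dr": [0, 0, 3.6], "slide": [-60, -9, 40], "jaw": 50},
    {"dr": [0, 0, 4.8], "slide": [-73, -11.6, 50], "jaw": 50},
    {"dr": [0, 0, 6], "slide": [-73, -11.6, 60], "jaw": 50},
    {"dr": [0, 0, 6.9], "slide": [-73, -11.6, 68], "jaw": 50},
    {"dr": [0, 0, 6.9], "slide": [-73, -11.6, 68], "jaw": 50},
    {"dr": [0, 0, 6.9], "slide": [-73, -11.6, 68], "jaw": 50}
  ]
}}

```text
clock: 6.35
position: [444.3, -356.3, 110.1]
ee_rot: [0.995, -0.103, 0.001, 0.0]
contact_force: [0.0, -0.3, 1.3]
gripper_width: 49.9
grasp_force: 0.0
```

Run:
```python
from h import *
togo([436.8,-354.9,32],-.2117+np.pi/2)
sd=optics.get_image('side')
for a,ce,p in blobs(sd,'orange',60): print(a,ce.round(1),cv2.boxPoints(cv2.minAreaRect(p.astype(np.float32))).round(1).tolist())
```

```text
slide [-7.7  0.1 78. ]
dr z 0.04 j6 1.7562194807986158
391 [419.7 191.1] [[395.8999938964844, 186.1999969482422], [399.1000061035156, 178.1999969482422], [445.79998779296875, 196.89999389648438], [442.70001220703125, 204.89999389648438]]
696 [262.8 218.2] [[246.60000610351562, 207.3000030517578], [277.20001220703125, 201.8000030517578], [282.0, 228.0], [251.39999389648438, 233.60000610351562]]
630 [401.1 237.3] [[387.1000061035156, 249.39999389648438], [392.8999938964844, 214.8000030517578], [416.20001220703125, 218.6999969482422], [410.5, 253.1999969482422]]
1080 [375.6 359.5] [[356.20001220703125, 373.6000061035156], [359.3999938964844, 342.0], [398.79998779296875, 346.0], [395.6000061035156, 377.6000061035156]]
```

{"method": "step_arm", "body": {
  "motion": [
    {"dr": [0, 0, 0], "slide": [-7, 0, 20], "jaw": 50},
    {"dr": [0, 0, 0], "slide": [-7, 0, 40], "jaw": 50},
    {"dr": [0, 0, 0], "slide": [-7, 0, 60], "jaw": 50},
    {"dr": [0, 0, 0], "slide": [-7, 0, 78], "jaw": 50},
    {"dr": [0, 0, 0], "slide": [-7, 0, 78], "jaw": 50},
    {"dr": [0, 0, 0], "slide": [-7, 0, 78], "jaw": 12},
    {"dr": [0, 0, 0], "slide": [-7, 0, 78], "jaw": 12},
    {"dr": [0, 0, 0], "slide": [-7, 0, 78], "jaw": 12}
  ]
}}

```text
clock: 7.4
position: [437.6, -355.2, 32.5]
ee_rot: [0.995, -0.104, 0.001, 0.001]
contact_force: [0.1, -0.3, 3.2]
gripper_width: 17.0
grasp_force: 60.9
```

```bash
python3 -c "
from h import *
s=arm.read_state();print(s['position'],s['contact_force'],s['gripper_width'],s['grasp_force'])
togo([436.8,-354.9,100],-.2117+np.pi/2)"
```

```text
[ 437.60525386 -355.21488225   32.45413997] [ 0.10024991 -0.28969452  3.22469958] 17.020514994803342 60.90281367301941
slide [ -0.7  -0.1 -67.5]
dr z 0.02 j6 1.7559466689510779
```

{"method": "step_arm", "body": {
  "motion": [
    {"dr": [0, 0, 0], "slide": [0, 0, -33], "jaw": 12},
    {"dr": [0, 0, 0], "slide": [0, 0, -66], "jaw": 12},
    {"dr": [0, 0, 0], "slide": [0, 0, -98], "jaw": 12},
    {"dr": [0, 0, -0.4], "slide": [-3, -40, -98], "jaw": 12},
    {"dr": [0, 0, -0.8], "slide": [-5, -90, -98], "jaw": 12},
    {"dr": [0, 0, -1.2], "slide": [-7, -140, -98], "jaw": 12},
    {"dr": [0, 0, -1.6], "slide": [-9, -190, -98], "jaw": 12},
    {"dr": [0, 0, -1.9], "slide": [-11, -240, -98], "jaw": 12}
  ]
}}

```text
clock: 8.4
position: [475.5, -116.0, 129.3]
ee_rot: [1.0, 0.029, -0.0, -0.0]
contact_force: [0.5, 0.1, -1.4]
gripper_width: 17.0
grasp_force: 60.3
```

Run:
```python
from h import *
togo([484,-78.1,90],.05+np.pi/2)
sd=optics.get_image('side');t=optics.get_image('top')
b=[p for a,ce,p in blobs(t,'red',60)]
for p in b:
  w=plane('top',p,80)[:,:2];v=np.linalg.svd(w-w.mean(0))[2][0];c=w.mean(0);print(len(p),c,np.degrees(np.arctan2(*(v*np.sign(-v[0]))[::-1])),'from axis',np.degrees(np.arctan2(*(c-[663.6,-262.8])[::-1])))
f=lambda i,x,y:cv2.resize(i[y:y+140,x:x+140],(400,400),interpolation=cv2.INTER_CUBIC)
cv2.imwrite("pics/z4.png",np.hstack([f(t,330,190),f(sd,280,160)]))
```

```text
slide [ 10.7 -37.4  39.3]
dr z 0.05 j6 1.5352445445234895
173 [ 621.60677992 -298.79034522] -137.95341052628538 from axis -139.40172849532283
```

View pics/z4.png

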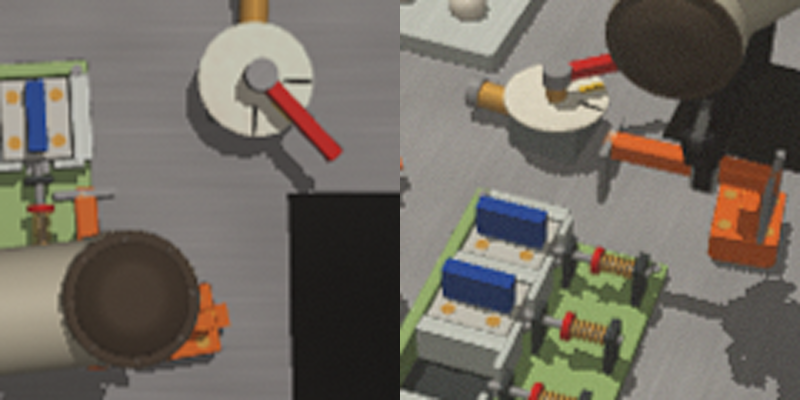

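The lever is at -138° against the mark's -137.3°, which is good. The fork is held level, with its tine plate visible in front. Next I move it over gap 1.

{"method": "step_arm", "body": {
  "motion": [
    {"dr": [0, 0, 0], "slide": [5, -20, 0], "jaw": 12},
    {"dr": [0, 0, 0], "slide": [10.7, -37.4, 0], "jaw": 12},
    {"dr": [0, 0, 0], "slide": [10.7, -37.4, 20], "jaw": 12},
    {"dr": [0, 0, 0], "slide": [10.7, -37.4, 34], "jaw": 12},
    {"dr": [0, 0, 0], "slide": [10.7, -37.4, 34], "jaw": 12},
    {"dr": [0, 0, 0], "slide": [10.7, -37.4, 34], "jaw": 12},
    {"dr": [0, 0, 0], "slide": [10.7, -37.4, 34], "jaw": 12},
    {"dr": [0, 0, 0], "slide": [10.7, -37.4, 34], "jaw": 12}
  ]
}}

```text
clock: 9.5
position: [484.8, -79.8, 95.8]
ee_rot: [1.0, 0.028, 0.001, -0.0]
contact_force: [0.7, -0.0, -2.0]
gripper_width: 16.9
grasp_force: 60.3
```

Run:
```python
from h import *
togo([484,-78.1,52.5],.05+np.pi/2)
sd=optics.get_image('side');t=optics.get_image('top')
f=lambda i,x,y:cv2.resize(i[y:y+70,x:x+70],(400,400),interpolation=cv2.INTER_CUBIC)
cv2.imwrite("pics/z5.png",np.hstack([f(t,310,215),f(sd,310,205)]))
# predicted tine plate ends (upper edge ~50 above feet) given TCP
s=arm.read_state();p=s['position'];y=.05;u=np.array([np.cos(y),np.sin(y)]);v=np.array([-u[1],u[0]])
for q in(-25,25):
  w=p[:2]+79.2*u+q*v
  print(np.round(proj('top',[*w,p[2]-29.5+36]),1),np.round(proj('side',[*w,p[2]-29.5]),1))
```

```text
slide [-0.7 -1.8 43.3]
dr z 0.04 j6 1.4584554705637687
[355.6 255.7] [347.7 235. ]
[334.6 256.9] [341.4 248.7]
```

View pics/z5.png

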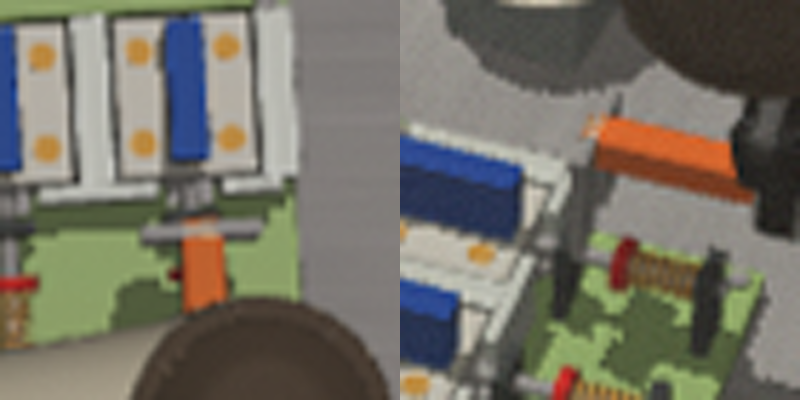

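The plate appears at 334.9–356 px on row 256, matching the prediction. Lowering astride the bar.

{"method": "step_arm", "body": {
  "motion": [
    {"dr": [0, 0, 0], "slide": [-0.7, -1.8, 0], "jaw": 12},
    {"dr": [0, 0, 0], "slide": [-0.7, -1.8, 8], "jaw": 12},
    {"dr": [0, 0, 0], "slide": [-0.7, -1.8, 16], "jaw": 12},
    {"dr": [0, 0, 0], "slide": [-0.7, -1.8, 24], "jaw": 12},
    {"dr": [0, 0, 0], "slide": [-0.7, -1.8, 32], "jaw": 12},
    {"dr": [0, 0, 0], "slide": [-0.7, -1.8, 38], "jaw": 12},
    {"dr": [0, 0, 0], "slide": [-0.7, -1.8, 42], "jaw": 12},
    {"dr": [0, 0, 0], "slide": [-0.7, -1.8, 42], "jaw": 12}
  ]
}}

```text
clock: 10.6
position: [483.6, -78.0, 53.0]
ee_rot: [1.0, 0.028, -0.0, 0.0]
contact_force: [0.2, -0.8, -1.2]
gripper_width: 17.2
grasp_force: 60.3
```

Run:
```python
from h import *
togo([484,-78.1,53],.05+np.pi/2);print(arm.read_state()['contact_force'])
```

```text
slide [0.4 0.1 0. ]
dr z 0.04 j6 1.4543942959581033
[ 0.1835208  -0.78318239 -1.21269356]
```

{"method": "step_arm", "body": {
  "motion": [
    {"dr": [0, 0, 0], "slide": [-4, 0, 0], "jaw": 12},
    {"dr": [0, 0, 0], "slide": [-8, 0, 0], "jaw": 12},
    {"dr": [0, 0, 0], "slide": [-12, 0, 0], "jaw": 12},
    {"dr": [0, 0, 0], "slide": [-16, 0, 0], "jaw": 12},
    {"dr": [0, 0, 0], "slide": [-19, 0, 0], "jaw": 12},
    {"dr": [0, 0, 0], "slide": [-22, 0, 0], "jaw": 12},
    {"dr": [0, 0, 0], "slide": [-22, 0, 0], "jaw": 12},
    {"dr": [0, 0, 0], "slide": [-22, 0, 0], "jaw": 12}
  ]
}}

```text
clock: 11.6
position: [464.9, -78.7, 54.3]
ee_rot: [1.0, 0.028, 0.004, -0.0]
contact_force: [4.6, 0.2, -4.7]
gripper_width: 17.1
grasp_force: 60.0
```

Run:
```python
from h import *
print(arm.read_state()['contact_force'])
t=optics.get_image('top');sd=optics.get_image('side')
for n,i in(('top',t),('side',sd)):
  for a,ce,p in blobs(i,'blue',40): print(n,a,ce.round(1))
```

```text
[ 4.55175288  0.15826913 -4.67354781]
top 152 [342.5 229.2]
top 143 [309.5 232.4]
side 124 [317.  228.1]
side 136 [306.3 255.8]
```

Die 1's rib has risen about 5 px in the side view, so it has popped. Release, lift, go to gap 2.

{"method": "step_arm", "body": {
  "motion": [
    {"dr": [0, 0, 0], "slide": [12, 0, 0], "jaw": 12},
    {"dr": [0, 0, 0], "slide": [22, 0, 0], "jaw": 12},
    {"dr": [0, 0, 0], "slide": [22, 0, 0], "jaw": 12},
    {"dr": [0, 0, 0], "slide": [22, 0, -15], "jaw": 12},
    {"dr": [0, 0, 0], "slide": [22, 0, -30], "jaw": 12},
    {"dr": [0, 0, 0], "slide": [22, 0, -43], "jaw": 12},
    {"dr": [0, 0, 0], "slide": [22, -40, -43], "jaw": 12},
    {"dr": [0, 0, 0], "slide": [22, -80, -43], "jaw": 12}
  ]
}}

```text
clock: 12.7
position: [478.5, 2.3, 96.4]
ee_rot: [1.0, 0.027, -0.0, 0.0]
contact_force: [0.4, 1.3, -0.6]
gripper_width: 17.0
grasp_force: 60.4
```

Run:
```python
from h import *
s=arm.read_state();p=s['position'];y=2*np.arctan2(s['ee_rot'][1],s['ee_rot'][0]);u=np.array([np.cos(y),np.sin(y)]);v=np.array([-u[1],u[0]])
togo([480,1.8,53],.05+np.pi/2)
for q in(-25,25):
  w=p[:2]+79.2*u+q*v; print(np.round(proj('top',[*w,p[2]-29.5+36]),1),np.round(proj('side',[*w,p[2]-29.5]),1))
sd=optics.get_image('side');t=optics.get_image('top')
f=lambda i,x,y:cv2.resize(i[y:y+70,x:x+70],(400,400),interpolation=cv2.INTER_CUBIC)
cv2.imwrite("pics/z6.png",np.hstack([f(t,290,215),f(sd,290,220)]))
```

```text
slide [ 1.6  0.5 43.4]
dr z 0.03 j6 1.2801042725622511
[321.  258.5] [337.9 257.9]
[300.  259.8] [331.1 272.9]
```

View pics/z6.png

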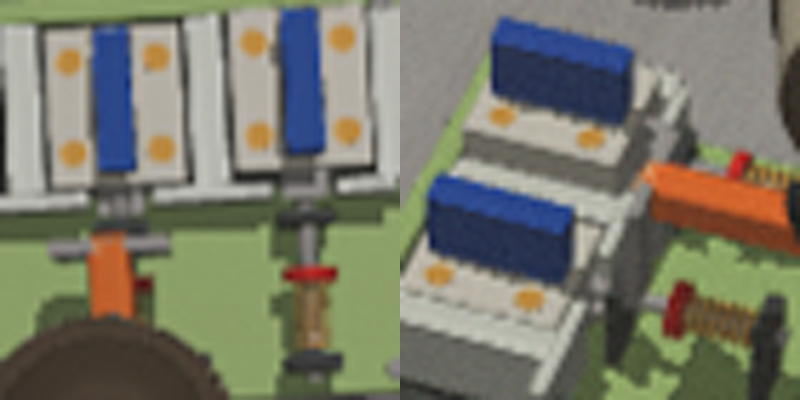

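Die 1 is clearly up. The plate looks about 1 px left of the prediction, so I'll measure the handle column.

Run:
```python
from h import *
s=arm.read_state();p=s['position'];y=2*np.arctan2(s['ee_rot'][1],s['ee_rot'][0]);u=np.array([np.cos(y),np.sin(y)])
t=optics.get_image('top')
o=[x for x in blobs(t,'orange',15) if 290<x[1][0]<330 and 250<x[1][1]<290]
for a,ce,q in o:
  print(a,ce.round(2))
  for r in np.unique(q[:,1]):
    c=q[q[:,1]==r,0]; w=plane('top',[[c.mean(),r]],p[2]-29.5+54)[0]; d=w[:2]-p[:2]
    print(r,c.min(),c.max(),'along',round(d@u,1),'lateral',round(-d[0]*u[1]+d[1]*u[0],1))
g=t[248:262,290:335].astype(int)
for r in range(248,263): print(r,t[r,294:326].astype(int).max(1).tolist())
```

```text
88 [309.69 264.24]
258 310 310 along 80.5 lateral -1.6
259 308 312 along 78.1 lateral -1.5
260 306 313 along 75.9 lateral -0.1
261 306 313 along 73.5 lateral 0.0
262 306 313 along 71.2 lateral 0.2
263 306 313 along 68.9 lateral 0.3
264 306 313 along 66.5 lateral 0.5
265 306 313 along 64.2 lateral 0.6
266 306 313 along 61.8 lateral 0.8
267 306 313 along 59.5 lateral 0.9
268 306 313 along 57.2 lateral 1.1
269 307 314 along 54.7 lateral -1.1
270 312 313 along 52.0 lateral -5.6
248 [177, 175, 168, 152, 97, 108, 115, 110, 108, 125, 134, 77, 48, 66, 72, 72, 75, 71, 71, 101, 97, 60, 85, 158, 176, 175, 174, 186, 192, 192, 190, 188]
249 [175, 174, 166, 161, 155, 166, 170, 171, 171, 185, 194, 122, 67, 73, 76, 78, 100, 101, 86, 127, 134, 90, 116, 168, 180, 179, 167, 162, 162, 162, 163, 153]
250 [188, 188, 189, 191, 181, 174, 174, 176, 166, 161, 165, 125, 92, 104, 115, 97, 119, 126, 108, 131, 144, 105, 106, 120, 121, 122, 104, 97, 99, 99, 99, 84]
251 [142, 142, 143, 143, 125, 118, 119, 119, 102, 97, 99, 95, 89, 130, 147, 113, 116, 124, 112, 134, 137, 101, 82, 78, 75, 75, 76, 80, 81, 80, 81, 82]

[... 979 characters left out ...]
10, 112, 106, 104, 103, 118, 151, 160, 159, 159, 159]
259 [159, 160, 159, 160, 157, 119, 108, 104, 103, 101, 103, 101, 152, 176, 177, 180, 188, 193, 181, 102, 57, 73, 79, 71, 83, 87, 130, 156, 160, 160, 159, 159]
260 [158, 159, 159, 158, 161, 119, 82, 71, 68, 85, 92, 60, 159, 191, 192, 190, 190, 192, 189, 107, 106, 133, 133, 133, 143, 146, 157, 160, 160, 159, 159, 159]
261 [158, 158, 158, 158, 160, 150, 136, 132, 133, 143, 151, 94, 155, 188, 191, 190, 190, 192, 188, 109, 145, 167, 164, 163, 161, 160, 159, 159, 160, 158, 159, 160]
262 [157, 158, 158, 158, 159, 159, 160, 162, 162, 163, 165, 122, 151, 187, 190, 190, 190, 191, 189, 118, 132, 148, 144, 155, 160, 159, 159, 159, 158, 158, 158, 159]
```

Run:
```python
from h import *
print(arm.read_state()['position']);togo([480,1.8,53],.05+np.pi/2)
```

```text
[478.58361091   3.04487502  96.36314465]
slide [ 1.4  1.3 43.4]
dr z 0.06 j6 1.2830447989199045
```

{"method": "step_arm", "body": {
  "motion": [
    {"dr": [0, 0, 0], "slide": [0.5, 1.7, 0], "jaw": 12},
    {"dr": [0, 0, 0], "slide": [0.5, 1.7, 8], "jaw": 12},
    {"dr": [0, 0, 0], "slide": [0.5, 1.7, 16], "jaw": 12},
    {"dr": [0, 0, 0], "slide": [0.5, 1.7, 24], "jaw": 12},
    {"dr": [0, 0, 0], "slide": [0.5, 1.7, 32], "jaw": 12},
    {"dr": [0, 0, 0], "slide": [0.5, 1.7, 38], "jaw": 12},
    {"dr": [0, 0, 0], "slide": [0.5, 1.7, 43], "jaw": 12},
    {"dr": [0, 0, 0], "slide": [0.5, 1.7, 43], "jaw": 12}
  ]
}}

```text
clock: 13.85
position: [479.6, 0.2, 52.9]
ee_rot: [1.0, 0.028, -0.0, 0.0]
contact_force: [-0.2, 0.2, -1.8]
gripper_width: 16.8
grasp_force: 60.3
```

{"method": "step_arm", "body": {
  "motion": [
    {"dr": [0, 0, 0], "slide": [-4, 0, 0], "jaw": 12},
    {"dr": [0, 0, 0], "slide": [-8, 0, 0], "jaw": 12},
    {"dr": [0, 0, 0], "slide": [-12, 0, 0], "jaw": 12},
    {"dr": [0, 0, 0], "slide": [-16, 0, 0], "jaw": 12},
    {"dr": [0, 0, 0], "slide": [-19, 0, 0], "jaw": 12},
    {"dr": [0, 0, 0], "slide": [-22, 0, 0], "jaw": 12},
    {"dr": [0, 0, 0], "slide": [-22, 0, 0], "jaw": 12},
    {"dr": [0, 0, 0], "slide": [-22, 0, 0], "jaw": 12}
  ]
}}

```text
clock: 14.85
position: [460.5, -0.3, 54.2]
ee_rot: [1.0, 0.028, 0.003, -0.001]
contact_force: [5.6, -0.7, -4.6]
gripper_width: 16.8
grasp_force: 60.1
```

Run:
```python
from h import *
print(arm.read_state()['contact_force'])
t=optics.get_image('top');sd=optics.get_image('side')
for n,i in(('top',t),('side',sd)):
  for a,ce,p in blobs(i,'blue',40): print(n,a,ce.round(1))
```

```text
[ 5.62933542 -0.71054674 -4.62523521]
top 152 [342.5 229.2]
top 149 [309.2 231.1]
side 126 [316.8 228.3]
side 138 [306.6 250.2]
```

Die 2 popped as well. Release, lift and carry the fork back to the mat.

{"method": "step_arm", "body": {
  "motion": [
    {"dr": [0, 0, 0], "slide": [12, 0, 0], "jaw": 12},
    {"dr": [0, 0, 0], "slide": [22, 0, 0], "jaw": 12},
    {"dr": [0, 0, 0], "slide": [22, 0, 0], "jaw": 12},
    {"dr": [0, 0, 0], "slide": [22, 0, -20], "jaw": 12},
    {"dr": [0, 0, 0], "slide": [22, 0, -45], "jaw": 12},
    {"dr": [0, 0, 0], "slide": [22, 0, -77], "jaw": 12},
    {"dr": [0, 0, 0.5], "slide": [5, 50, -77], "jaw": 12},
    {"dr": [0, 0, 1], "slide": [-5, 110, -77], "jaw": 12}
  ]
}}

```text
clock: 15.95
position: [457.4, -111.5, 130.4]
ee_rot: [0.999, -0.042, -0.001, -0.0]
contact_force: [1.8, 0.1, -1.4]
gripper_width: 16.9
grasp_force: 60.3
```

Run:
```python
from h import *
togo([437.6,-355.2,100],-.2117+np.pi/2)
```

```text
slide [  0.6 244.5  30.3]
dr z 0.92 j6 1.38140980364865
```

{"method": "step_arm", "body": {
  "motion": [
    {"dr": [0, 0, 0.3], "slide": [0, 50, 0], "jaw": 12},
    {"dr": [0, 0, 0.6], "slide": [0, 100, 0], "jaw": 12},
    {"dr": [0, 0, 0.9], "slide": [0, 150, 0], "jaw": 12},
    {"dr": [0, 0, 0.9], "slide": [0.6, 200, 0], "jaw": 12},
    {"dr": [0, 0, 0.9], "slide": [0.6, 244.5, 10], "jaw": 12},
    {"dr": [0, 0, 0.9], "slide": [0.6, 244.5, 45], "jaw": 12},
    {"dr": [0, 0, 0.9], "slide": [0.6, 244.5, 75], "jaw": 12},
    {"dr": [0, 0, 0.9], "slide": [0.6, 244.5, 75], "jaw": 12}
  ]
}}

```text
clock: 16.95
position: [436.1, -353.6, 52.5]
ee_rot: [0.994, -0.105, -0.004, -0.002]
contact_force: [0.2, -0.1, -2.2]
gripper_width: 17.1
grasp_force: 60.3
```

Run:
```python
from h import *
togo([437.6,-355.2,32.5],-.2117+np.pi/2)
sd=optics.get_image('side')
cv2.imwrite("pics/z7.png",cv2.resize(sd[150:240,370:490],(640,480),interpolation=cv2.INTER_CUBIC))
```

```text
slide [ 2.   1.3 19.9]
dr z 0.01 j6 1.7541825952472034
```

View pics/z7.png

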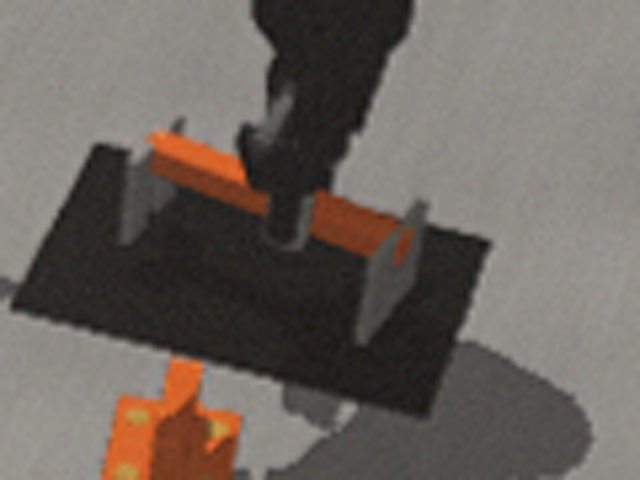

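The fork is level over the mat. Lower, release, rise.

{"method": "step_arm", "body": {
  "motion": [
    {"dr": [0, 0, 0], "slide": [1, 0, 8], "jaw": 12},
    {"dr": [0, 0, 0], "slide": [1, 0, 14], "jaw": 12},
    {"dr": [0, 0, 0], "slide": [1, 0, 18], "jaw": 12},
    {"dr": [0, 0, 0], "slide": [1, 0, 19.5], "jaw": 12},
    {"dr": [0, 0, 0], "slide": [1, 0, 19.5], "jaw": 12},
    {"dr": [0, 0, 0], "slide": [1, 0, 19.5], "jaw": 40},
    {"dr": [0, 0, 0], "slide": [1, 0, 19.5], "jaw": 40},
    {"dr": [0, 0, 0], "slide": [1, 0, 19.5], "jaw": 40}
  ]
}}

```text
clock: 18.0
position: [440.4, -355.2, 36.1]
ee_rot: [0.995, -0.104, 0.0, 0.0]
contact_force: [-0.5, 0.9, 0.7]
gripper_width: 39.8
grasp_force: 0.0
```

{"method": "step_arm", "body": {
  "motion": [
    {"dr": [0, 0, 0], "slide": [0, 0, 0], "jaw": 40},
    {"dr": [0, 0, 0], "slide": [0, 0, -30], "jaw": 40},
    {"dr": [0, 0, 0], "slide": [0, 0, -70], "jaw": 40},
    {"dr": [0, 0, 0], "slide": [0, 0, -120], "jaw": 40},
    {"dr": [0, 0, 0], "slide": [0, 0, -160], "jaw": 40},
    {"dr": [0, 0, 0], "slide": [0, -60, -170], "jaw": 40},
    {"dr": [0, 0, 0], "slide": [0, -120, -170], "jaw": 40},
    {"dr": [0, 0, 0], "slide": [0, -180, -170], "jaw": 40}
  ]
}}

```text
clock: 19.0
position: [477.7, -177.4, 206.3]
ee_rot: [0.994, -0.105, 0.001, -0.0]
contact_force: [2.0, 0.6, -0.1]
gripper_width: 39.8
grasp_force: 0.0
```

Run:
```python
from h import *
t=optics.get_image('top');sd=optics.get_image('side')
for a,ce,p in blobs(sd,'orange',60): print(a,ce.round(1),cv2.boxPoints(cv2.minAreaRect(p.astype(np.float32))).round(1).tolist())
for n,i in(('top',t),('side',sd)):
  for a,ce,p in blobs(i,'blue',40):
    print(n,a,ce.round(1),cv2.boxPoints(cv2.minAreaRect(p.astype(np.float32))).round(1).tolist())
    if n=='top': print(plane('top',[ce],98).round(1))
togo([628.5,-70.8,150],.05+np.pi/2)
```

```text
315 [413.5 191.1] [[394.1000061035156, 188.39999389648438], [397.29998779296875, 180.3000030517578], [432.70001220703125, 194.1999969482422], [429.5, 202.3000030517578]]
695 [262.7 218.2] [[246.6999969482422, 207.1999969482422], [277.5, 202.10000610351562], [281.8999938964844, 228.39999389648438], [251.10000610351562, 233.5]]
630 [401.1 237.3] [[387.1000061035156, 249.5], [392.79998779296875, 215.5], [415.8999938964844, 219.3000030517578], [410.29998779296875, 253.39999389648438]]
1078 [375.6 359.5] [[356.20001220703125, 373.6000061035156], [359.3999938964844, 342.0], [398.70001220703125, 346.0], [395.5, 377.6000061035156]]
top 152 [342.5 229.2] [[338.70001220703125, 217.10000610351562], [344.79998779296875, 216.6999969482422], [346.20001220703125, 240.89999389648438], [340.1000061035156, 241.3000030517578]]
[[629.2 -70.3  98. ]]
top 148 [309.3 231.1] [[306.0, 219.0], [312.0, 219.0], [312.0, 243.0], [306.0, 243.0]]
[[625.    9.2  98. ]]
side 125 [316.8 228.2] [[306.0, 223.0], [329.0, 223.0], [329.0, 235.0], [306.0, 235.0]]
side 145 [305.7 250.4] [[293.5, 245.1999969482422], [318.29998779296875, 243.0], [319.29998779296875, 254.8000030517578], [294.5, 257.0]]
slide [ 126.  -132.    56.5]
dr z -1.81 j6 1.3998787872356073
```

Fork is back on the mat and the dies stand popped at (629,-70.5) and (625,9). Pick die 1.

{"method": "step_arm", "body": {
  "motion": [
    {"dr": [0, 0, -0.6], "slide": [40, -40, 0], "jaw": 50},
    {"dr": [0, 0, -1.2], "slide": [80, -80, 0], "jaw": 50},
    {"dr": [0, 0, -1.8], "slide": [126, -132, 20], "jaw": 50},
    {"dr": [0, 0, -1.8], "slide": [126, -132, 60], "jaw": 50},
    {"dr": [0, 0, -1.8], "slide": [126, -132, 90], "jaw": 50},
    {"dr": [0, 0, -1.8], "slide": [126, -132, 90], "jaw": 50},
    {"dr": [0, 0, -1.8], "slide": [126, -132, 90], "jaw": 50},
    {"dr": [0, 0, -1.8], "slide": [126, -132, 90], "jaw": 50}
  ]
}}

```text
clock: 20.1
position: [629.3, -76.4, 118.0]
ee_rot: [1.0, 0.021, 0.002, -0.0]
contact_force: [0.3, -0.6, 0.2]
gripper_width: 50.2
grasp_force: 0.0
```

Run:
```python
from h import *
togo([629,-70.6,71],.05+np.pi/2)
```

```text
slide [-0.2 -5.8 47. ]
dr z -0.06 j6 1.4780376264923458
```

{"method": "step_arm", "body": {
  "motion": [
    {"dr": [0, 0, 0], "slide": [0, -5, 15], "jaw": 50},
    {"dr": [0, 0, 0], "slide": [0, -5, 30], "jaw": 50},
    {"dr": [0, 0, 0], "slide": [0, -5, 46], "jaw": 50},
    {"dr": [0, 0, 0], "slide": [0, -5, 46], "jaw": 50},
    {"dr": [0, 0, 0], "slide": [0, -5, 46], "jaw": 8},
    {"dr": [0, 0, 0], "slide": [0, -5, 46], "jaw": 8},
    {"dr": [0, 0, 0], "slide": [0, -5, 46], "jaw": 8},
    {"dr": [0, 0, 0], "slide": [0, -5, 46], "jaw": 8}
  ]
}}

```text
clock: 21.1
position: [628.5, -71.1, 70.5]
ee_rot: [1.0, 0.021, 0.001, 0.0]
contact_force: [1.0, -1.6, 1.5]
gripper_width: 15.2
grasp_force: 60.5
```

{"method": "step_arm", "body": {
  "motion": [
    {"dr": [0, 0, 0], "slide": [0, 0, -10], "jaw": 8},
    {"dr": [0, 0, 0], "slide": [0, 0, -25], "jaw": 8},
    {"dr": [0, 0, 0], "slide": [0, 0, -45], "jaw": 8},
    {"dr": [0, 0, 0], "slide": [0, 0, -75], "jaw": 8},
    {"dr": [0, 0, 0], "slide": [0, 0, -105], "jaw": 8},
    {"dr": [0, 0, 0], "slide": [0, 0, -130], "jaw": 8},
    {"dr": [0, 0, 0], "slide": [0, 0, -130], "jaw": 8},
    {"dr": [0, 0, 0], "slide": [0, 0, -130], "jaw": 8}
  ]
}}

```text
clock: 22.1
position: [627.1, -70.8, 198.8]
ee_rot: [1.0, 0.021, -0.001, -0.0]
contact_force: [-0.2, -1.0, -3.0]
gripper_width: 15.2
grasp_force: 60.1
```

Run:
```python
from h import *
sd=optics.get_image('side')
togo([470,344,201],np.pi/2)
cv2.imwrite("pics/z8.png",sd)
```

```text
slide [-139.5 -421.1   -2.1]
dr z 0.3 j6 1.4697923254236211
```

View pics/z8.png

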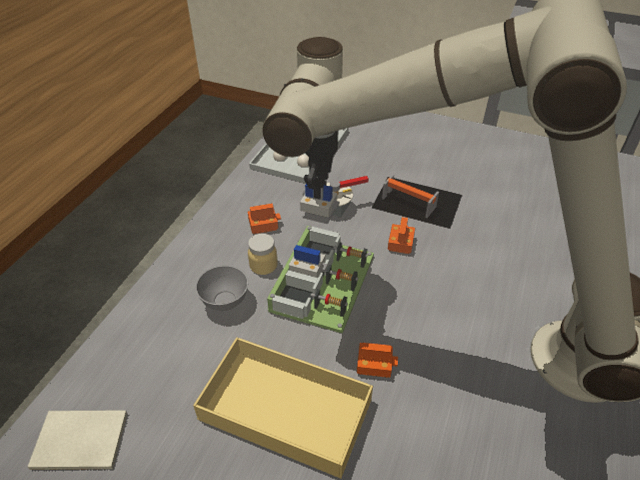

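Die 1 is held, and the fork seems to have been shifted slightly (handle now around (410,190)); I'll check that later. Carry to the crate.

{"method": "step_arm", "body": {
  "motion": [
    {"dr": [0, 0, 0], "slide": [-18, -54, 0], "jaw": 8},
    {"dr": [0, 0, 0.3], "slide": [-36, -108, 0], "jaw": 8},
    {"dr": [0, 0, 0.3], "slide": [-54, -162, 0], "jaw": 8},
    {"dr": [0, 0, 0.3], "slide": [-72, -216, 0], "jaw": 8},
    {"dr": [0, 0, 0.3], "slide": [-90, -270, 0], "jaw": 8},
    {"dr": [0, 0, 0.3], "slide": [-108, -324, 0], "jaw": 8},
    {"dr": [0, 0, 0.3], "slide": [-126, -378, 0], "jaw": 8},
    {"dr": [0, 0, 0.3], "slide": [-139.5, -421, 0], "jaw": 8}
  ]
}}

```text
clock: 23.15
position: [469.4, 345.3, 198.4]
ee_rot: [1.0, 0.001, -0.001, 0.001]
contact_force: [1.1, -0.3, -2.5]
gripper_width: 15.4
grasp_force: 60.3
```

Run:
```python
from h import *
print(plane('side',[[237,341],[372,391],[344,470],[196,405]],55).round(0).tolist())
togo([470,344,64],np.pi/2)
t=optics.get_image('top')
o=[x for x in blobs(t,'orange',60)]
for a,ce,p in o: print(a,ce.round(1),cv2.boxPoints(cv2.minAreaRect(p.astype(np.float32))).round(1).tolist())
cv2.imwrite("pics/z9.png",t[190:410,100:520])
```

```text
[[669.0, 272.0, 55.0], [375.0, 275.0, 55.0], [371.0, 438.0, 55.0], [671.0, 429.0, 55.0]]
slide [  0.9   1.1 134.4]
dr z 0.01 j6 0.660344358156481
584 [360.6 161.8] [[342.29998779296875, 157.5], [360.8999938964844, 143.10000610351562], [380.3999938964844, 168.1999969482422], [361.8999938964844, 182.6999969482422]]
398 [457.9 292.1] [[449.5, 317.0], [458.8999938964844, 265.79998779296875], [466.20001220703125, 267.1000061035156], [456.8999938964844, 318.3999938964844]]
657 [392.  302.7] [[375.20001220703125, 293.29998779296875], [407.20001220703125, 288.0], [411.1000061035156, 311.6000061035156], [379.20001220703125, 317.0]]
668 [241.8 326.1] [[226.10000610351562, 314.70001220703125], [249.89999389648438, 308.3999938964844], [258.20001220703125, 340.29998779296875], [234.39999389648438, 346.5]]
```

View pics/z9.png

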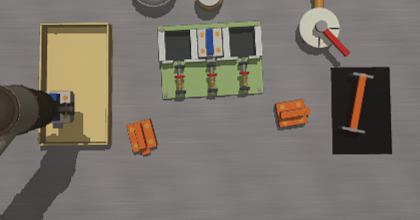

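The die is over the crate. The fork was nudged about 25 mm forward but still stands fully on the mat (rows 265–319 of 257–344). Lower and release.

{"method": "step_arm", "body": {
  "motion": [
    {"dr": [0, 0, 0], "slide": [1, 0, 30], "jaw": 8},
    {"dr": [0, 0, 0], "slide": [1, 0, 60], "jaw": 8},
    {"dr": [0, 0, 0], "slide": [1, 0, 90], "jaw": 8},
    {"dr": [0, 0, 0], "slide": [1, 0, 115], "jaw": 8},
    {"dr": [0, 0, 0], "slide": [1, 0, 130], "jaw": 8},
    {"dr": [0, 0, 0], "slide": [1, 0, 136], "jaw": 8},
    {"dr": [0, 0, 0], "slide": [1, 0, 136], "jaw": 8},
    {"dr": [0, 0, 0], "slide": [1, 0, 136], "jaw": 8}
  ]
}}

```text
clock: 24.2
position: [472.5, 344.3, 64.8]
ee_rot: [1.0, 0.0, 0.001, -0.001]
contact_force: [-0.9, 0.5, -2.9]
gripper_width: 15.2
grasp_force: 60.4
```

{"method": "step_arm", "body": {
  "motion": [
    {"dr": [0, 0, 0], "slide": [0, 0, 0], "jaw": 40},
    {"dr": [0, 0, 0], "slide": [0, 0, 0], "jaw": 40},
    {"dr": [0, 0, 0], "slide": [0, 0, 0], "jaw": 40},
    {"dr": [0, 0, 0], "slide": [0, 0, -15], "jaw": 40},
    {"dr": [0, 0, 0], "slide": [0, 0, -40], "jaw": 40},
    {"dr": [0, 0, 0], "slide": [0, 0, -80], "jaw": 40},
    {"dr": [0, 0, 0], "slide": [0, 0, -120], "jaw": 50},
    {"dr": [0, 0, 0], "slide": [20, 40, -120], "jaw": 50}
  ]
}}

```text
clock: 25.2
position: [493.7, 306.8, 189.3]
ee_rot: [1.0, 0.003, 0.004, -0.003]
contact_force: [-0.1, -0.1, -1.0]
gripper_width: 50.1
grasp_force: 0.0
```

Run:
```python
from h import *
sd=optics.get_image('side')
for a,ce,p in blobs(sd,'blue',40): print(a,ce.round(1),cv2.boxPoints(cv2.minAreaRect(p.astype(np.float32))).round(1).tolist())
print(proj('side',[470,344,75]))
togo([625,9.3,118],.05+np.pi/2)
```

```text
456 [308.9 399.3] [[290.8999938964844, 400.20001220703125], [296.0, 386.70001220703125], [327.29998779296875, 398.5], [322.29998779296875, 412.0]]
(np.float64(312.29573832752345), np.float64(398.5608798119739))
slide [131.1 291.7  69. ]
dr z -0.36 j6 0.7418205673365845
```

{"method": "step_arm", "body": {
  "motion": [
    {"dr": [0, 0, 0], "slide": [24, 53, 0], "jaw": 50},
    {"dr": [0, 0, -0.4], "slide": [48, 106, 0], "jaw": 50},
    {"dr": [0, 0, -0.4], "slide": [72, 159, 10], "jaw": 50},
    {"dr": [0, 0, -0.4], "slide": [96, 212, 20], "jaw": 50},
    {"dr": [0, 0, -0.4], "slide": [120, 265, 40], "jaw": 50},
    {"dr": [0, 0, -0.4], "slide": [131, 292, 69], "jaw": 50},
    {"dr": [0, 0, -0.4], "slide": [131, 292, 69], "jaw": 50},
    {"dr": [0, 0, -0.4], "slide": [131, 292, 69], "jaw": 50}
  ]
}}

```text
clock: 26.25
position: [623.5, 12.1, 115.9]
ee_rot: [1.0, 0.028, 0.001, 0.0]
contact_force: [0.1, 0.1, 1.1]
gripper_width: 50.0
grasp_force: 0.0
```

Run:
```python
from h import *
togo([625,9.3,71],.05+np.pi/2)
```

```text
slide [ 1.3  2.9 44.9]
dr z 0.05 j6 1.3480598098534478
```

{"method": "step_arm", "body": {
  "motion": [
    {"dr": [0, 0, 0], "slide": [1, 2.5, 15], "jaw": 50},
    {"dr": [0, 0, 0], "slide": [1, 2.5, 30], "jaw": 50},
    {"dr": [0, 0, 0], "slide": [1, 2.5, 45], "jaw": 50},
    {"dr": [0, 0, 0], "slide": [1, 2.5, 45], "jaw": 50},
    {"dr": [0, 0, 0], "slide": [1, 2.5, 45], "jaw": 8},
    {"dr": [0, 0, 0], "slide": [1, 2.5, 45], "jaw": 8},
    {"dr": [0, 0, 0], "slide": [1, 2.5, 45], "jaw": 8},
    {"dr": [0, 0, 0], "slide": [1, 2.5, 45], "jaw": 8}
  ]
}}

```text
clock: 27.25
position: [624.6, 9.3, 70.4]
ee_rot: [1.0, 0.028, 0.001, -0.0]
contact_force: [0.3, 0.1, 1.0]
gripper_width: 15.0
grasp_force: 61.7
```

{"method": "step_arm", "body": {
  "motion": [
    {"dr": [0, 0, 0], "slide": [0, 0, -10], "jaw": 8},
    {"dr": [0, 0, 0], "slide": [0, 0, -25], "jaw": 8},
    {"dr": [0, 0, 0], "slide": [0, 0, -45], "jaw": 8},
    {"dr": [0, 0, 0], "slide": [0, 0, -75], "jaw": 8},
    {"dr": [0, 0, 0], "slide": [0, 0, -105], "jaw": 8},
    {"dr": [0, 0, 0], "slide": [0, 0, -130], "jaw": 8},
    {"dr": [0, 0, 0], "slide": [0, 0, -130], "jaw": 8},
    {"dr": [0, 0, 0], "slide": [0, 0, -130], "jaw": 8}
  ]
}}

```text
clock: 28.25
position: [623.2, 9.4, 198.9]
ee_rot: [1.0, 0.028, -0.001, -0.0]
contact_force: [-0.5, -0.5, -2.3]
gripper_width: 14.9
grasp_force: 61.3
```

Run:
```python
from h import *
togo([595,344,200],np.pi/2)
for a,ce,p in blobs(optics.get_image('side'),'blue',40): print(a,ce.round(1))
```

```text
slide [  -9.6 -335.7   -0.9]
dr z 0.4 j6 1.3529547980917391
78 [314.7 214.5]
460 [309.1 399.4]
```

{"method": "step_arm", "body": {
  "motion": [
    {"dr": [0, 0, 0], "slide": [-1, -50, 0], "jaw": 8},
    {"dr": [0, 0, 0.4], "slide": [-3, -100, 0], "jaw": 8},
    {"dr": [0, 0, 0.4], "slide": [-4, -150, 0], "jaw": 8},
    {"dr": [0, 0, 0.4], "slide": [-6, -200, 0], "jaw": 8},
    {"dr": [0, 0, 0.4], "slide": [-7, -250, 0], "jaw": 8},
    {"dr": [0, 0, 0.4], "slide": [-9, -300, 0], "jaw": 8},
    {"dr": [0, 0, 0.4], "slide": [-9.6, -336, 0], "jaw": 8},
    {"dr": [0, 0, 0.4], "slide": [-9.6, -336, 40], "jaw": 8}
  ]
}}

```text
clock: 29.3
position: [596.7, 348.5, 161.1]
ee_rot: [1.0, 0.002, 0.003, -0.002]
contact_force: [-0.3, 0.8, -4.0]
gripper_width: 15.1
grasp_force: 61.2
```

```bash
python3 -c "
from h import *
togo([595,344,63],np.pi/2)"
```

```text
slide [-2.3  4.8 98. ]
dr z 0.03 j6 0.8123337966421699
```

{"method": "step_arm", "body": {
  "motion": [
    {"dr": [0, 0, 0], "slide": [0, 2, 25], "jaw": 8},
    {"dr": [0, 0, 0], "slide": [0, 2, 50], "jaw": 8},
    {"dr": [0, 0, 0], "slide": [0, 2, 72], "jaw": 8},
    {"dr": [0, 0, 0], "slide": [0, 2, 88], "jaw": 8},
    {"dr": [0, 0, 0], "slide": [0, 2, 96], "jaw": 8},
    {"dr": [0, 0, 0], "slide": [0, 2, 99], "jaw": 8},
    {"dr": [0, 0, 0], "slide": [0, 2, 99], "jaw": 8},
    {"dr": [0, 0, 0], "slide": [0, 2, 99], "jaw": 8}
  ]
}}

```text
clock: 30.3
position: [596.3, 342.8, 61.4]
ee_rot: [1.0, 0.0, 0.001, -0.001]
contact_force: [-0.2, -0.3, -1.7]
gripper_width: 15.0
grasp_force: 61.3
```

{"method": "step_arm", "body": {
  "motion": [
    {"dr": [0, 0, 0], "slide": [0, 0, 0], "jaw": 40},
    {"dr": [0, 0, 0], "slide": [0, 0, 0], "jaw": 40},
    {"dr": [0, 0, 0], "slide": [0, 0, 0], "jaw": 40},
    {"dr": [0, 0, 0], "slide": [0, 0, -15], "jaw": 40},
    {"dr": [0, 0, 0], "slide": [0, 0, -45], "jaw": 40},
    {"dr": [0, 0, 0], "slide": [0, 0, -90], "jaw": 40},
    {"dr": [0, 0, 0], "slide": [-30, -30, -140], "jaw": 40},
    {"dr": [0, 0, 0], "slide": [-80, -80, -170], "jaw": 40}
  ]
}}

```text
clock: 31.3
position: [527.9, 411.8, 228.7]
ee_rot: [1.0, -0.001, 0.003, -0.002]
contact_force: [0.7, 1.3, -0.6]
gripper_width: 40.5
grasp_force: 0.0
```

{"method": "step_arm", "body": {
  "motion": [
    {"dr": [0, 0, 0], "slide": [-40, -40, -20], "jaw": 40},
    {"dr": [0, 0, 0], "slide": [-80, -80, -20], "jaw": 40},
    {"dr": [0, 0, 0], "slide": [-120, -120, -20], "jaw": 40},
    {"dr": [0, 0, 0], "slide": [-160, -160, -20], "jaw": 40},
    {"dr": [0, 0, 0], "slide": [-200, -190, -20], "jaw": 40},
    {"dr": [0, 0, 0], "slide": [-200, -190, -20], "jaw": 40},
    {"dr": [0, 0, 0], "slide": [-200, -190, -20], "jaw": 40},
    {"dr": [0, 0, 0], "slide": [-200, -190, -20], "jaw": 40}
  ]
}}

```text
clock: 32.3
position: [327.8, 600.4, 244.5]
ee_rot: [1.0, -0.001, 0.0, -0.0]
contact_force: [1.3, 0.0, 0.1]
gripper_width: 39.9
grasp_force: 0.0
```

Run:
```python
from h import *
t=optics.get_image('top');sd=optics.get_image('side')
f=lambda i,x,y,w,h:cv2.resize(i[y:y+h,x:x+w],(400,300),interpolation=cv2.INTER_CUBIC)
cv2.imwrite("pics/fin.png",np.vstack([np.hstack([f(t,110,190,200,150),f(t,390,190,200,150)]),np.hstack([f(sd,190,330,200,150),f(sd,300,150,200,150)])]))
for a,ce,p in blobs(t,'blue',40)+blobs(sd,'blue',40)+blobs(t,'orange',60): print(a,ce.round(1),cv2.boxPoints(cv2.minAreaRect(p.astype(np.float32))).round(1).tolist())
```

```text
167 [171.  243.9] [[168.0, 232.0], [174.0, 232.0], [174.0, 256.0], [168.0, 256.0]]
148 [169.5 294.8] [[167.0, 283.0], [172.0, 283.0], [172.0, 307.0], [167.0, 307.0]]
379 [250.4 376.2] [[232.89999389648438, 377.20001220703125], [237.8000030517578, 364.29998779296875], [267.70001220703125, 375.5], [262.79998779296875, 388.3999938964844]]
581 [360.6 161.8] [[342.20001220703125, 157.39999389648438], [360.79998779296875, 143.0], [380.3999938964844, 168.1999969482422], [361.8999938964844, 182.6999969482422]]
398 [457.9 292.1] [[449.5, 317.0], [458.8999938964844, 265.79998779296875], [466.20001220703125, 267.1000061035156], [456.8999938964844, 318.3999938964844]]
657 [392.  302.7] [[375.20001220703125, 293.29998779296875], [407.20001220703125, 288.0], [411.1000061035156, 311.6000061035156], [379.20001220703125, 317.0]]
668 [241.8 326.1] [[226.10000610351562, 314.70001220703125], [249.89999389648438, 308.3999938964844], [258.20001220703125, 340.29998779296875], [234.39999389648438, 346.5]]
```

View pics/fin.png

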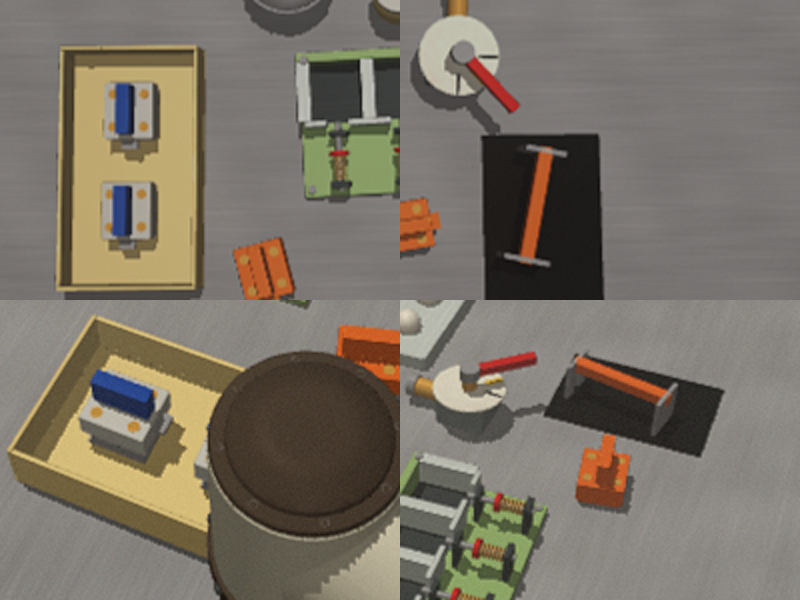

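Both dies stand upright in the crate, at about (171,244) and (170,295). The fork is level on the mat, the lever is on yellow, and the bowl and tub are untouched.

```bash
python3 -c "
from bench import arm
print(arm.job_done())"
```

```text
the job is handed in; nothing more can be done
None
```

I handed the job in at about 32 s: the lever is on the yellow mark to within about 1°, both dies present (1 and 2; station 3 was empty) were freed with the fork and stand upright in the crate, and the fork is on its feet on the mat; it was nudged about 25 mm after I set it down, and I left it there.

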